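# Pack the carrier tray and dock it in the test station

### The arm

A 6-joint arm with a two-finger parallel gripper is mounted at the origin on the work surface. World frame = base frame: x ahead of the robot, y to its left, z up, the work surface at z = 0. Lengths are in m, angles in rad, forces in N, time in s.
With the tool pointing down it reaches from about 0.35 to 0.975 m from the base axis. Payload 4.9 kg.
Tool frame: the origin (TCP) lies midway between the tips of the shut fingers; the grasp point (between the pads) lies 19 mm behind it; z points along the fingers, y is the direction in which the jaws open and shut (so a half turn about z gives the same grasp; the last joint's range is limited). The gripper opens to 85 mm and grips with 20 to 120 N. Pads are 22 mm wide; open, the fingers measure 114 mm over their backs; the gripper's body (76 mm by 85 mm) begins 54 mm behind the grasp point. The pads swing forward as they close: fully open they stand 13 mm farther back than shut.
Start: joints at [1.175, 0.053, 1.613, -0, 1.476, -0.119], TCP at [0.171, 0.601, 0.231] pointing down, gripper open.
Joint ranges: [-3.01, 3.01], [-1.01, 2.22], [0.06, 2.58], [-1.02, 4.17], [0.09, 2.62], [-3.14, 3.14]. Speed limits (rad/s): [2.57, 2.57, 3.14, 3.14, 3.14, 3.14].

### API

Orientations are given as a unit quaternion [w, x, y, z].
In Python, from plant import state, grab_frame, camera_params, job_done, boxes_of gives the robot as it stands.
- The arm moves only by the tool step_arm, never from a script. Its argument "steps" is a list of rows, each a list of 4 numbers: the shift along the tool's x, y, z in mm, then the turn about the tool's z in degrees. A call has 1 to 8 rows; each row shifts and turns the pose as measured when the row begins, along the tool's axes as they then stand; what a row does not reach is not made up. A row lasts 1/10 s, in which the tool goes at most 50 mm and 8.59 degrees, less where a joint would pass 70% of its speed; a pose out of reach is approached as far as the arm can. A call is refused whole if a number of a shift passes 50 or a number of a turn 8.59, either way. A call with a gripper value outside its range is refused whole. "claw" is the opening in per cent of the stroke, from 0 (shut) to 100 (fully open), set as the call begins (left out, the last holds). The fingers move at their own pace and stop on an object; the grip force is fixed at half the most. Time passes only in rows, so rows that do not move let the fingers close. It gives the time, the measured TCP pose, the force and the opening at its end, in the units of the state.
- state(): the state, without advancing time (a new reading comes with each control period).
- grab_frame(name): name is "scene" or "top"; returns (picture, depth): 400x640x3 uint8, red, green, blue; 400x640 float32, m along the optical axis (not along the pixel's ray), 0 where there is no reading.
- camera_params(name): a dict with "mtx" (3x3 intrinsics, pixels), "k1" (the pictures are not rectified: a ray, as slopes to the right and down, at radius r is drawn at 1 + k1 r^2 times it, then the intrinsics apply), "extrinsics" (4x4, takes a point from camera to world coordinates). Camera axes: x right, y down, z forward; pixel columns grow to the right and rows downward; lengths in m; the calibration is good to about 2 mm. A picture is of the moment at which its call begins. camera_params takes no time and is no camera call.
- job_done(): hands the job in, once; it reports no verdict.
Trained networks look in the newest picture that a camera, given by its name, has taken for a name from the list of things; names that differ only in an ending like _2 or _b are one class to them, and where a whole thing is asked for, a point or a joint stands for the part that bears it (a point fixed in the world has none). Each returns a list of dicts, best first, with "p" (0 to 1); they miss things now and then, are a little off and sometimes report something else, mostly with a low value. They report only what shows in the picture. A call takes as long as a camera call.
- boxes_of(camera, label): "box" ([left, top, width, height] in pixels, round what is visible of it).
The state is a dict: "time": time; "joint_pos": joint angles; "joint_vel": joint speeds; "joint_efforts": joint torques, N m; "tool_pos": TCP position; "tool_rot": TCP orientation; "contact_force": force on the tool from outside, world axes, zero at the start; "ft_torque": the same for the moment, N m; "gripper_width": opening from 0.0 (shut) to 1.0 (fully open).
Only numpy, scipy, OpenCV 4.12 (cv2) and the standard library are available. Lean on these libraries where they do the work, as an engineer would, in place of code of your own. Each camera call takes 0.05 s, during which the arm holds its last target. There are 200 camera calls.

### The job

Pack the grey power module and the large capacitor into the black carrier tray while it is still out on the bench, both upright and flat on its floor. Then slide the loaded tray along the bench into the slotted bay of the test station until it is fully home against the stop, and let go of it. Leave the other things on the bench where they are.

Things in the scene. Friction and masses are not known exactly. Their poses are not given: they have to be found in the camera images.
- tray: Black open tray, loose on the bench, 0.2 kg: 78 (x) x 162 (y) x 24 mm high, walls and floor 5 mm, inside 68 x 152 mm, undivided, lined grey. Origin: centre of its underside; +y is its long axis, towards the end that enters the bay first. Along each long side runs a flange 10 mm wide (98 mm over both), 154 mm long, 12 to 18 mm above the bench. Its grip tongue is at the -y end.
- tray_grip (a point): Middle of the tray's upright grip tongue, at x 0, y -104, z 40 mm in the tray's frame, axes as the tray's. The tongue stands on the centre line outside the -y wall: 12 mm thick (x), from y = -81 to -126 mm, from 4 to 50 mm above the bench.
- module: Grey plastic power module, loose, upright block 60 (x) x 80 (y) x 52 mm high, 0.25 kg, with an aluminium plate and a row of brass terminals on top. Origin: centre of its underside. Its 80 mm side must lie along the tray's long axis (either way round) to fit beside the capacitor.
- capacitor: Large black capacitor, loose, an upright can 60 mm in diameter and 75 mm high, with an aluminium top, two brass screw terminals 5 mm high and a grey band near the top, 0.2 kg. Origin: centre of its underside; z is its axis.
- station: Test station, fixed: white case 230 x 140 x 150 mm high and before it an aluminium bay, no floor or roof, open at its -y end. Origin: on the bench, mid-bay. Two rails 34 mm high, 104 mm apart, from y = -78 mm to the stop at +81 mm; their lips, 86 mm apart, underside 26 mm above the bench, overhang the tray's flanges (play 3 mm a side).
- mouth (a point): Centre of the bay's mouth on the bench, at y = -106 mm in the station's frame, axes as the station's. Splayed guide plates 26 mm high narrow from about 136 mm apart here to 104 mm at y = -78 mm. The tray enters along the station's +y axis.
- home (a point): The point on the bench, in the middle of the bay, where the tray's origin is when the tray is fully home; axes as the station's (y points inwards).
- board: Bystander: green circuit board with parts on it, on a black base, 100 x 150 x 26 mm high; origin centre of its underside.
- meter: Bystander: yellow hand multimeter lying on its back, 80 x 150 x 40 mm; origin centre of its underside.
- driver: Bystander: screwdriver lying on the bench, 180 mm long; x is its length, origin near its middle.
- spool: Bystander: grey spool standing on its flange, 56 mm across, 46 mm high; origin centre of its underside.
- flux: Bystander: small white bottle, 36 mm across, 75 mm high; origin centre of its underside.
- spanner: Bystander: open-ended spanner lying on the bench, 160 mm long; x is its length, origin near its middle.
- bin: Bystander: black open parts bin, 80 x 120 x 50 mm high; origin centre of its underside.

How it is judged:
By the outcome, as a careful person would: the job done as asked, in the order asked, and still so for the second after the job is handed in, with the robot touching nothing.
It also fails if it takes over 69 s, if anything falls off the work surface, if the arm or the gripper's body presses on something with over 40 N, if the wrist force passes 120 N, or if a joint passes its speed limit or range.

## Working session

There is one attempt and no reset: what is moved stays moved. The work goes in short steps, Python scripts to look and compute and a tool call to move; the robot and the scene stay as the last step left them, time stands still between calls to the robot, and variables do not carry over. Pictures are saved under pics/ and viewed, about 8 in all and at most 12, crops included, and the job is handed in when it is done.

Besides the shell and the picture viewer there is one more tool, called after ">>>" as name(argument=value, ...) on one line, values as JSON. step_arm: Moves the arm, as the interface text tells. Its arguments: {"type":"object","properties":{"steps":{"type":"array"},"claw":{"type":"number"}},"required":["steps"]}

```bash
mkdir -p pics; ls
cat > h.py <<'E'
import numpy as np, cv2
from plant import *
def rays(cam,uv):
    P=camera_params(cam);K=np.array(P["mtx"]);uv=np.asarray(uv,float).reshape(-1,2)
    d=np.c_[(uv[:,0]-K[0,2])/K[0,0],(uv[:,1]-K[1,2])/K[1,1]];s=d.copy()
    for _ in range(20): s=d/(1+P["k1"]*(s**2).sum(1,keepdims=True))
    return np.c_[s,np.ones(len(s))],np.array(P["extrinsics"])
def onz(cam,uv,z):
    r,E=rays(cam,uv);w=r@E[:3,:3].T;o=E[:3,3]
    return o+w*((z-o[2])/w[:,2])[:,None]
def cloud(cam,D):
    v,u=np.mgrid[:D.shape[0],:D.shape[1]]
    r,E=rays(cam,np.c_[u.ravel(),v.ravel()])
    return ((r*D.reshape(-1,1))@E[:3,:3].T+E[:3,3]).reshape(*D.shape,3)
def topmap(im,D,cam,x0,x1,y0,y1,s):
    pass
E
python3 - <<'E'
from h import *
for c in("scene","top"):
    im,D=grab_frame(c);cv2.imwrite(f"pics/{c}0.png",im[...,::-1]);np.savez(f"{c}0.npz",im=im,D=D)
    P=camera_params(c);print(c,np.round(P["extrinsics"],3).tolist(),P["mtx"],P["k1"])
for n in("tray","module","capacitor","station"):
    print(n,[( [round(x) for x in b["box"]],round(b["p"],2)) for b in boxes_of("top",n)[:3]])
print(state())
E
```

```text
pics
scene [[-0.848, 0.357, -0.391, 0.915], [0.529, 0.601, -0.599, 0.497], [0.021, -0.715, -0.699, 0.707], [0.0, 0.0, 0.0, 1.0]] [[398.67029758   0.         315.04124085]
 [  0.         398.67029758 193.08480464]
 [  0.           0.           1.        ]] -0.09248854762461431
top [[0.007, -0.997, 0.08, 0.447], [-1.0, -0.008, -0.013, -0.062], [0.013, -0.08, -0.997, 1.091], [0.0, 0.0, 0.0, 1.0]] [[435.09904874   0.         319.15655112]
 [  0.         435.09904874 194.78150343]
 [  0.           0.           1.        ]] -0.12132372624080914
tray [([255, 170, 88, 49], 0.81)]
module [([405, 199, 42, 40], 0.87), ([49, 133, 165, 109], 0.67), ([253, 169, 89, 48], 0.34)]
capacitor [([401, 152, 37, 26], 0.84), ([313, 102, 48, 12], 0.55)]
station [([51, 130, 161, 110], 0.92)]
{'time': 0.3, 'joint_pos': array([ 1.17501723e+00,  5.29294565e-02,  1.61337560e+00, -1.16173758e-05,
        1.47598419e+00, -1.19000519e-01]), 'joint_vel': array([ 0.0014696 , -0.00126844, -0.00340033,  0.00043085, -0.00081362,
       -0.00060867]), 'joint_efforts': array([-2.17075562e-04, -3.93099117e+01, -3.69755495e+01, -1.54110321e-04,
        3.88381857e-03, -3.69647779e-06]), 'tool_pos': array([0.17070376, 0.60100699, 0.23087682]), 'tool_rot': array([-8.30696575e-05,  1.37947429e-01,  9.90439491e-01, -3.38295499e-04]), 'contact_force': array([ 0.54931167, -0.61579051,  0.43892886]), 'ft_torque': array([ 0.02022541, -0.01594282, -0.00320097]), 'gripper_width': 1.0035419711140638}
```

View pics/top0.png

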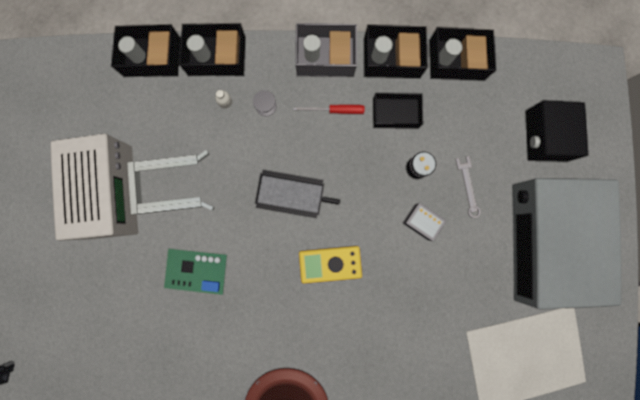

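View pics/scene0.png

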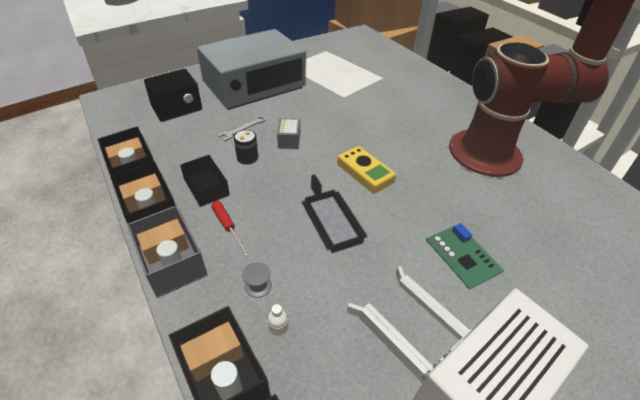

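The top view shows the station at left with its bay open to the right: rails around (165,163) and (170,207), mouth near x=210. The tray is at (290,193) with its tongue at (330,201), the capacitor at (422,164) and the module at (425,222). The meter, board, bin, spanner, driver, spool and flux sit clear of these. The scene view agrees. Next I measure positions from depth.

```bash
cat > meas.py <<'E'
from h import *
def rect(P):
    (cx,cy),(w,h),a=cv2.minAreaRect((P[:,:2]*1000).astype(np.float32)); return f"c=({cx:.1f},{cy:.1f}) size=({w:.1f},{h:.1f}) ang={a:.1f} n={len(P)} z={np.percentile(P[:,2],[5,50,95]).round(4)*1000}"
def sel(C,x0,x1,y0,y1,z0,z1):
    m=(C[...,0]>x0)&(C[...,0]<x1)&(C[...,1]>y0)&(C[...,1]<y1)&(C[...,2]>z0)&(C[...,2]<z1)
    return C[m]
E
python3 - <<'E'
from meas import *
for c in("top","scene"):
    d=np.load(f"{c}0.npz");C=cloud(c,d["D"])
    print(c)
    if c=="top":
        for n,uv in dict(cap=(422,164),mod=(425,222),tray=(290,193),ton=(330,201),rail1=(170,163),rail2=(170,207),bench=(350,180),gl=(204,156),gr=(209,207)).items(): print(n,C[uv[1],uv[0]].round(4))
        np.save("topC.npy",C)
    else: np.save("sceneC.npy",C)
E
```

```text
top
cap [ 0.4467 -0.0624  1.0909]
mod [ 0.4666 -0.3315  0.0509]
tray [ 0.5379 -0.0032  0.0056]
ton [ 0.5159 -0.1019  0.047 ]
rail1 [0.6078 0.2946 0.0334]
rail2 [0.4988 0.2916 0.0303]
bench [ 0.5727 -0.154  -0.001 ]
gl [0.6277 0.2127 0.0208]
gr [0.4999 0.1946 0.0278]
scene
```

Run:
```python
from meas import *
for c in("top","scene"):
    C=np.load(f"{c}C.npy");print(c)
    S=lambda *a:sel(C,*a)
    m=S(.40,.53,-.40,-.26,.042,.065);print("mod",rect(m))
    m=S(.54,.66,-.40,-.25,.03,.09);print("cap>30",rect(m)); m=S(.54,.66,-.40,-.25,.065,.09);print("cap top",rect(m))
    m=S(.44,.63,-.14,.11,.018,.03);print("tray rim",rect(m))
    m=S(.44,.63,-.14,.11,.010,.03);print("tray flange",rect(m))
    m=S(.44,.63,-.15,-.06,.032,.06);print("tongue",rect(m))
    for nm,xr in(("railL",(.57,.64)),("railR",(.46,.54))):
        m=S(*xr,.24,.38,.029,.045);q=m[:,:2].mean(0);v=np.linalg.svd(m[:,:2]-q)[2][0];print(nm,rect(m),"dir",np.degrees(np.arctan2(-v[0],v[1]))%180, 'x at y.3',q[0]+v[0]/v[1]*(.3-q[1]))
        for k in(.25,.28,.31,.34,.37):
            s=m[abs(m[:,1]-k)<.006]; 
            if len(s): print("  ",k,len(s),s[:,0].min().round(4),s[:,0].max().round(4))
    print("all rail pts y",S(.46,.64,.2,.42,.029,.045)[:,1].min())
    m=S(.4,.7,.38,.6,.13,.17);print("case top",rect(m))
```

```text
top
mod c=(468.2,-333.7) size=(81.8,60.6) ang=56.5 n=832 z=[48.2 52.2 55.6]
cap>30 c=(605.3,-324.3) size=(56.9,61.3) ang=2.7 n=574 z=[41.  74.5 78.8]
cap top c=(605.8,-324.7) size=(59.5,56.6) ang=66.0 n=486 z=[71.2 75.  79.1]
tray rim c=(533.0,-23.0) size=(204.1,98.0) ang=80.6 n=666 z=[18.3 22.2 26.7]
tray flange c=(533.2,-23.1) size=(204.1,98.3) ang=80.6 n=967 z=[13.8 19.9 26.2]
tongue c=(519.7,-104.4) size=(44.1,11.9) ang=80.3 n=100 z=[42.7 48.8 53. ]
railL c=(607.9,310.4) size=(23.3,140.1) ang=6.2 n=502 z=[30.7 34.  37.3] dir 6.93612167249777 x at y.3 0.6089023645387055
   0.25 44 0.6035 0.6257
   0.28 47 0.6001 0.6232
   0.31 41 0.5974 0.6185
   0.34 45 0.5929 0.6155
   0.37 45 0.5898 0.6132
railR c=(512.1,310.1) size=(57.1,139.6) ang=0.9 n=567 z=[30.8 34.5 39.8] dir 3.503536958804631 x at y.3 0.5040478187111307
   0.25 45 0.4989 0.5214
   0.28 44 0.494 0.5159
   0.31 47 0.491 0.5134
   0.34 40 0.4881 0.5082
   0.37 54 0.4828 0.5201
all rail pts y 0.21081837273445767
case top c=(537.4,461.7) size=(232.3,144.4) ang=7.7 n=6135 z=[143.7 150.5 153.5]
scene
mod c=(468.4,-333.2) size=(
[... 339 characters left out ...]
1.9 18.5 25.1]
tongue c=(520.3,-102.9) size=(46.9,12.0) ang=81.0 n=102 z=[34.7 47.  50.3]
railL c=(609.9,310.0) size=(24.2,142.9) ang=6.8 n=983 z=[31.1 33.7 35.8] dir 7.042382326270116 x at y.3 0.611525296600152
   0.25 77 0.6046 0.6286
   0.28 79 0.6017 0.6244
   0.31 88 0.5978 0.6216
   0.34 87 0.5946 0.6176
   0.37 95 0.59 0.6139
railR c=(504.1,312.2) size=(141.2,52.7) ang=83.6 n=816 z=[31.1 33.8 36.8] dir 5.243378647892097 x at y.3 0.5057970373075091
   0.25 61 0.4979 0.5218
   0.28 69 0.4946 0.5183
   0.31 68 0.4919 0.5166
   0.34 75 0.4878 0.5111
   0.37 70 0.4844 0.5114
all rail pts y 0.21599617749523792
case top c=(537.9,462.7) size=(231.8,141.0) ang=6.9 n=11093 z=[147.7 150.  152.1]
```

```bash
cat > plan.py <<'E'
# plan(x,y,z mm, psi deg, n rows, polar) : psi = world angle of the tool's y (jaw) axis
from h import *
def pose():
    s=state();w,a,b,c=s["tool_rot"];psi=np.degrees(np.arctan2(1-2*(a*a+c*c),2*(a*b-w*c)))
    return np.array([*(np.array(s["tool_pos"])*1000),psi]),s
def plan(wps,start=None):
    p,s=pose() if start is None else (np.array(start,float),None)
    if s: print("now",p.round(1),"t",round(s["time"],2),"F",s["contact_force"].round(1),"w",round(s["gripper_width"],3),"tilt",np.round(s["tool_rot"][[0,3]],4))
    for *t,n,pol in wps:
        t=np.array(t,float);q=p.copy();out=[]
        t[3]=q[3]+((t[3]-q[3]+180)%360-180)
        for k in range(1,n+1):
            f=k/n;g=q+(t-q)*f
            if pol:
                A=np.arctan2(q[1],q[0]);B=np.arctan2(t[1],t[0]);r=np.hypot(q[0],q[1])*(1-f)+f*np.hypot(t[0],t[1]);a=A+(B-A)*f
                g[:2]=r*np.cos(a),r*np.sin(a)
            d=g-p;c,s_=np.cos(np.radians(p[3])),np.sin(np.radians(p[3]))
            row=[-s_*d[0]+c*d[1],c*d[0]+s_*d[1],-d[2],-d[3]]
            row=[round(float(v),0 if max(map(abs,row[:3]))>12 else 1) for v in row[:3]]+[round(float(row[3]),1)]
            out.append([v if v%1 else int(v) for v in row])
            p=p+np.array([-s_*row[0]+c*row[1],c*row[0]+s_*row[1],-row[2],-row[3]])
        for i in range(0,len(out),8): print(out[i:i+8])
        print("  ->",p.round(1))
E
python3 - <<'E'
from plan import *
plan([(468.3,-333.4,150,-34.3,32,1)])
from meas import *
for c in("top","scene"):
    C=np.load(f"{c}C.npy")
    for a in((.45,.53),(.59,.67)):
        m=sel(C,*a,.18,.24,.015,.04);print(c,rect(m),m[:,1].min())
E
```

```text
now [170.7 601.  230.9  74.1] t 0.3 F [ 0.5 -0.6  0.4] w 1.004 tilt [-0.0001 -0.0003]
[[-37, -3, 3, 3.4], [-37, -2, 2, 3.4], [-37, -3, 3, 3.4], [-37, -3, 2, 3.4], [-37, -2, 3, 3.3], [-37, -3, 2, 3.4], [-37, -3, 3, 3.4], [-36, -3, 2, 3.4]]
[[-37, -3, 3, 3.4], [-36, -3, 2, 3.4], [-36, -2, 3, 3.4], [-36, -3, 2, 3.4], [-37, -3, 3, 3.4], [-36, -3, 2, 3.3], [-36, -3, 3, 3.4], [-35, -3, 2, 3.4]]
[[-36, -3, 3, 3.4], [-36, -3, 2, 3.4], [-35, -3, 3, 3.4], [-36, -3, 3, 3.4], [-35, -3, 2, 3.4], [-35, -3, 3, 3.4], [-35, -3, 2, 3.3], [-35, -3, 3, 3.4]]
[[-35, -4, 2, 3.4], [-35, -3, 3, 3.4], [-35, -3, 2, 3.4], [-35, -3, 3, 3.4], [-34, -3, 2, 3.4], [-35, -3, 3, 3.4], [-34, -4, 2, 3.4], [-34, -3, 3, 3.3]]
  -> [ 468.4 -333.   149.9  -34.3]
top c=(510.5,213.9) size=(52.4,26.4) ang=84.9 n=146 z=[22.4 32.7 36.6] 0.18904412384660793
top c=(621.8,221.2) size=(22.0,44.8) ang=24.1 n=108 z=[16.9 27.6 35.5] 0.20272954435423876
scene c=(511.7,212.8) size=(55.3,26.1) ang=83.8 n=202 z=[20.  32.2 35.1] 0.18625231185124524
scene c=(628.5,225.7) size=(22.4,48.5) ang=49.8 n=171 z=[17.  26.1 34.9] 0.2033510627985643
```

>>> step_arm(steps=[[-37,-3,2,3.4],[-37,-3,2,3.4],[-37,-3,2,3.4],[-37,-3,2,3.4],[-37,-3,2,3.4],[-37,-3,2,3.4],[-37,-3,2,3.4],[-37,-3,2,3.4]], claw=100)

```text
time: 1.1
tool_pos: [0.4233, 0.4398, 0.214]
tool_rot: [-0.0, 0.371, 0.928, 0.001]
contact_force: [1.1, 0.8, 0.6]
gripper_width: 1.002
```

>>> step_arm(steps=[[-36,-3,2,3.4],[-36,-3,2,3.4],[-36,-3,2,3.4],[-36,-3,2,3.4],[-36,-3,2,3.4],[-36,-3,2,3.4],[-36,-3,2,3.4],[-36,-3,2,3.4]])

```text
time: 1.9
tool_pos: [0.5695, 0.1794, 0.1968]
tool_rot: [-0.0, 0.588, 0.809, 0.001]
contact_force: [1.2, 0.0, 0.5]
gripper_width: 1.003
```

>>> step_arm(steps=[[-36,-3,2,3.4],[-36,-3,2,3.4],[-36,-3,2,3.4],[-36,-3,2,3.4],[-36,-3,2,3.4],[-36,-3,2,3.4],[-36,-3,2,3.4],[-36,-3,2,3.4]])

```text
time: 2.7
tool_pos: [0.5746, -0.119, 0.1798]
tool_rot: [0.0, 0.768, 0.64, 0.002]
contact_force: [-0.1, 0.6, 0.5]
gripper_width: 1.005
```

Run:
```python
from plan import *
plan([(468.3,-333.4,110,-34.3,8,1),(468.3,-333.4,22,-34.3,4,0)])
```

```text
now [ 574.6 -119.   179.8  -10.4] t 2.7 F [-0.1  0.6  0.5] w 1.005 tilt [0.0003 0.0019]
[[-30, -3, 9, 3], [-30, -3, 8, 3], [-31, -3, 9, 3], [-30, -3, 9, 3], [-29, -3, 9, 3], [-30, -3, 8, 2.9], [-30, -2, 9, 3], [-30, -3, 9, 3]]
  -> [ 468.5 -333.7  109.8  -34.3]
[[0, 0, 22, 0], [0, 0, 22, 0], [0, 0, 22, 0], [0, 0, 22, 0]]
  -> [ 468.5 -333.7   21.8  -34.3]
```

>>> step_arm(steps=[[-30,-3,9,3],[-30,-3,8,3],[-31,-3,9,3],[-30,-3,9,3],[-30,-3,8,3],[-30,-3,9,3],[-30,-2,9,3],[-30,-3,9,3]])

```text
time: 3.5
tool_pos: [0.4634, -0.3447, 0.1089]
tool_rot: [0.002, 0.889, 0.458, 0.004]
contact_force: [0.2, -0.7, 0.6]
gripper_width: 0.998
```

Run:
```python
from plan import *
plan([(468.3,-333.4,85,-34.3,2,0),(468.3,-333.4,22,-34.3,4,0)])
```

```text
now [ 463.4 -344.7  108.9  -35.5] t 3.5 F [ 0.2 -0.7  0.6] w 0.998 tilt [0.0024 0.0036]
[[6, -1.3, 11.9, -0.6], [6, -1.2, 12, -0.6]]
  -> [ 468.3 -333.4   85.   -34.3]
[[0, 0, 16, 0], [0, 0, 15, 0], [0, 0, 16, 0], [0, 0, 16, 0]]
  -> [ 468.3 -333.4   22.   -34.3]
```

>>> step_arm(steps=[[6,-1.3,12,-0.6],[5,-1,12,-0.6],[0,0,0,0],[0,0,0,0]])

```text
time: 3.9
tool_pos: [0.4662, -0.335, 0.0819]
tool_rot: [0.001, 0.885, 0.466, 0.003]
contact_force: [-0.5, -0.7, 0.8]
gripper_width: 0.996
```

Run:
```python
from plan import *
plan([(468.3,-333.4,22,-34.3,5,0)])
```

```text
now [ 466.2 -335.    81.9  -34.4] t 3.9 F [-0.5 -0.7  0.8] w 0.996 tilt [0.0012 0.0029]
[[0.5, 0.2, 12, 0], [0.5, 0.1, 12, -0.1], [0.5, 0.2, 11.9, 0], [1, 0, 12, 0], [0, 0, 12, 0]]
  -> [ 468.  -333.2   22.   -34.3]
```

>>> step_arm(steps=[[0.6,0.3,12,0],[0.6,0.3,12,-0.1],[0.6,0.3,12,0],[0.5,0.3,12,0],[0.5,0.3,12,0],[0,0,0,0]])

```text
time: 4.5
tool_pos: [0.4712, -0.3316, 0.0171]
tool_rot: [0.001, 0.883, 0.469, 0.003]
contact_force: [-0.5, 0.5, -0.2]
gripper_width: 0.999
```

>>> step_arm(steps=[[0,0,0,0],[0,0,0,0],[0,0,0,0],[0,0,0,0],[0,0,0,0],[0,0,0,0]], claw=0)

```text
time: 5.1
tool_pos: [0.4713, -0.332, 0.0174]
tool_rot: [0.002, 0.883, 0.468, 0.003]
contact_force: [0.5, 0.0, -2.6]
gripper_width: 0.69
```

>>> step_arm(steps=[[0,0,0,0],[0,0,-8,0],[0,0,-20,0],[0,0,-30,0],[0,0,-30,0],[0,0,0,0]])

```text
time: 5.7
tool_pos: [0.4696, -0.3311, 0.1083]
tool_rot: [0.0, 0.883, 0.468, 0.003]
contact_force: [0.3, -1.1, -0.6]
gripper_width: 0.695
```

Run:
```python
from plan import *
o=np.array([537,0.]);a=np.radians(-9.4);R=np.array([[np.cos(a),-np.sin(a)],[np.sin(a),np.cos(a)]])
m=o+R@[0,-32];print("mod slot",m,"cap slot",o+R@[0,42])
plan([(*m,110,-9.4,12,1)])
im,D=grab_frame("scene");cv2.imwrite("pics/s1.png",cv2.resize(im[60:320,80:480,::-1],None,fx=2,fy=2))
```

```text
mod slot [531.77356921 -31.57030917] cap slot [543.85969041  41.43603079]
now [ 469.6 -331.1  108.3  -34.1] t 5.7 F [ 0.3 -1.1 -0.6] w 0.695 tilt [0.0001 0.0026]
[[26, -4, 0, -2.1], [27, -3, 0, -2], [26, -5, 0, -2.1], [26, -4, -1, -2], [25, -5, 0, -2.1], [26, -5, 0, -2.1], [25, -5, 0, -2], [25, -5, 0, -2.1]]
[[25, -6, 0, -2], [24, -6, 0, -2.1], [25, -6, -1, -2.1], [24, -6, 0, -2]]
  -> [532.1 -31.4 110.3  -9.4]
```

View pics/s1.png

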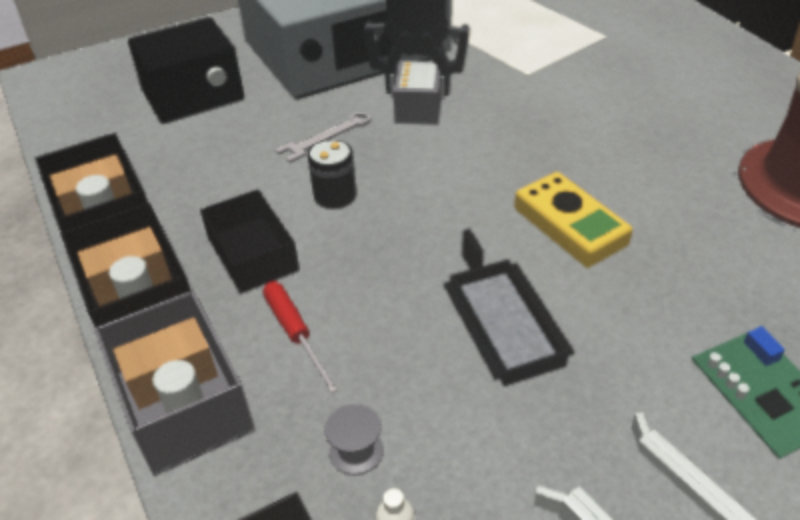

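The module is held level at (418,85) in the crop, and everything else is undisturbed. I carry it over the tray.

>>> step_arm(steps=[[26,-4,0,-2],[26,-4,0,-2],[26,-4,0,-2],[26,-4,0,-2],[26,-5,0,-2],[26,-5,0,-2],[25,-5,0,-2],[25,-5,0,-2]])

```text
time: 6.55
tool_pos: [0.5238, -0.1231, 0.0935]
tool_rot: [-0.01, 0.808, 0.589, -0.002]
contact_force: [0.4, 0.3, -2.4]
gripper_width: 0.689
```

Run:
```python
from plan import *
plan([(532.2,-29.1,100,-9.4,5,0)])
```

```text
now [ 523.8 -123.1   93.5  -17.9] t 6.55 F [ 0.4  0.3 -2.4] w 0.689 tilt [-0.01   -0.0022]
[[18, -4, -1, -1.7], [19, -4, -2, -1.7], [19, -3, -1, -1.7], [18, -2, -1, -1.7], [19, -2, -2, -1.7]]
  -> [532.5 -29.2 100.5  -9.4]
```

>>> step_arm(steps=[[18,-4,-2,-1.7],[18,-4,-2,-1.7],[18,-3,-2,-1.7],[14,-2,-2,-1.4],[6,0,0,-0.5],[0,0,0,0],[0,0,0,0]])

```text
time: 7.25
tool_pos: [0.5239, -0.0406, 0.0915]
tool_rot: [-0.017, 0.768, 0.641, -0.007]
contact_force: [-0.1, 0.0, -2.6]
gripper_width: 0.693
```

Run:
```python
from plan import *
from meas import *
plan([(532.2,-29.1,60,-9.4,5,0)])
im,D=grab_frame("scene");C=cloud("scene",D)
cv2.imwrite("pics/s2.png",cv2.resize(im[110:290,200:460,::-1],None,fx=3,fy=3))
print("tray flange",rect(sel(C,.44,.63,-.14,.11,.010,.03)))
```

```text
now [523.9 -40.6  91.5 -10.3] t 7.25 F [-0.1  0.  -2.6] w 0.693 tilt [-0.0175 -0.0067]
[[2.6, 1.2, 6.3, -0.2], [2.5, 1.3, 6.3, -0.2], [2.6, 1.2, 6.3, -0.1], [2.5, 1.3, 6.3, -0.2], [2.5, 1.2, 6.3, -0.2]]
  -> [532.2 -29.1  60.   -9.4]
tray flange c=(533.2,-21.5) size=(204.6,99.9) ang=80.1 n=1031 z=[12.  18.3 25.1]
```

>>> step_arm(steps=[[5,2.5,13,-0.3],[5,2.5,13,-0.3],[3,1.2,8,-0.3]])

```text
time: 7.6
tool_pos: [0.5327, -0.0295, 0.0561]
tool_rot: [-0.016, 0.763, 0.646, -0.006]
contact_force: [0.8, 0.0, -3.3]
gripper_width: 0.696
```

Run:
```python
from plan import *
from meas import *
plan([(532.2,-29.1,24,-9.4,3,0)])
im,D=grab_frame("scene");C=cloud("scene",D)
cv2.imwrite("pics/s2.png",cv2.resize(im[110:290,200:460,::-1],None,fx=3,fy=3))
plan([(532.2,-29.1,24,-9.4,3,0)])
print("tray flange",rect(sel(C,.44,.63,-.14,.11,.010,.03)))
```

```text
now [532.7 -29.5  56.1  -9.5] t 7.6 F [ 0.8  0.  -3.3] w 0.696 tilt [-0.0162 -0.0057]
[[0.1, -0.2, 10.7, 0], [0.1, -0.2, 10.7, -0.1], [0.1, -0.1, 10.7, 0]]
  -> [532.2 -29.1  24.   -9.4]
now [531.6 -29.   54.6  -9.5] t 7.65 F [-1.3 -0.3 -2.4] w 0.687 tilt [-0.0174 -0.0064]
[[0, 0.2, 10.2, 0], [0, 0.2, 10.2, -0.1], [0, 0.2, 10.2, 0]]
  -> [532.2 -29.1  24.   -9.4]
tray flange c=(536.5,-1.5) size=(162.3,99.2) ang=80.6 n=847 z=[12.2 18.3 24.8]
```

View pics/s2.png

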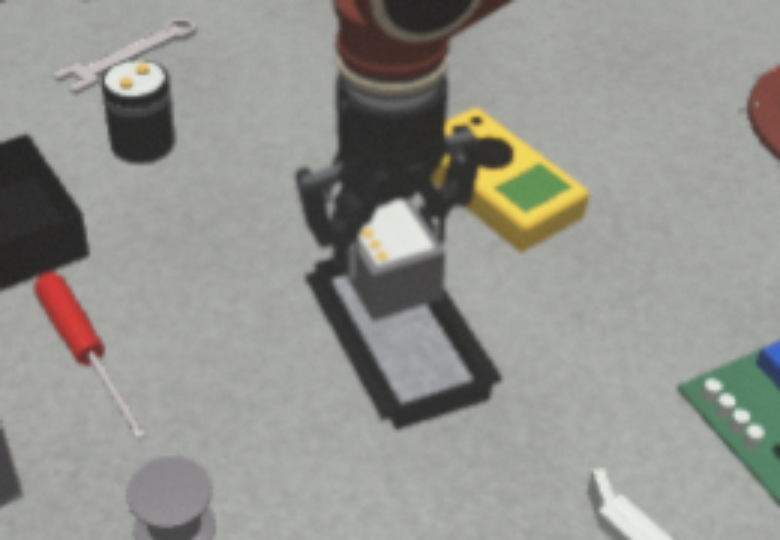

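The module (400,260 in the crop) hangs square over the rear half of the tray, so I lower it.

>>> step_arm(steps=[[0,0.2,10,0],[0,0.2,10,-0.1],[0,0.2,6,0],[0,0,0,0]])

```text
time: 8.05
tool_pos: [0.5305, -0.0284, 0.0246]
tool_rot: [-0.018, 0.763, 0.647, -0.007]
contact_force: [-0.2, -0.2, -1.9]
gripper_width: 0.693
```

>>> step_arm(steps=[[0,1.2,2,0],[0,0.6,1.5,0]])

```text
time: 8.25
tool_pos: [0.5328, -0.0285, 0.0231]
tool_rot: [-0.019, 0.763, 0.646, -0.007]
contact_force: [-5.3, 1.8, 11.3]
gripper_width: 0.693
```

>>> step_arm(steps=[[0,0,0,0],[0,0,0,0],[0,0,0,0],[0,0,0,0]], claw=100)

```text
time: 8.65
tool_pos: [0.5357, -0.0293, 0.0261]
tool_rot: [-0.016, 0.763, 0.647, -0.005]
contact_force: [-0.6, 0.5, -0.9]
gripper_width: 1.0
```

>>> step_arm(steps=[[0,0,-10,0],[0,0,-30,0],[0,0,-30,0],[0,0,-20,0],[0,0,0,0]])

```text
time: 9.15
tool_pos: [0.538, -0.0309, 0.1207]
tool_rot: [-0.016, 0.763, 0.646, -0.006]
contact_force: [0.9, 0.1, 1.0]
gripper_width: 1.002
```

Run:
```python
from plan import *
from meas import *
plan([(607,-323,140,-28,10,1)])
im,D=grab_frame("scene");C=cloud("scene",D)
m=sel(C,.48,.59,-.09,.03,.044,.07);print("mod",rect(m))
print("tray",rect(sel(C,.44,.63,-.14,.11,.010,.03)))
```

```text
now [538.  -30.9 120.7  -9.4] t 9.15 F [0.9 0.1 1. ] w 1.002 tilt [-0.0165 -0.0057]
[[-22, 17, -2, 1.9], [-23, 16, -2, 1.8], [-24, 17, -2, 1.9], [-25, 16, -2, 1.8], [-25, 16, -2, 1.9], [-27, 16, -2, 1.8], [-27, 15, -1, 1.9], [-28, 15, -2, 1.9]]
[[-28, 15, -2, 1.8], [-30, 15, -2, 1.9]]
  -> [ 607.2 -323.3  139.7  -28. ]
mod c=(530.4,-38.3) size=(101.2,61.0) ang=81.1 n=765 z=[47.6 56.4 58.9]
tray c=(533.3,-22.0) size=(202.6,98.9) ang=80.5 n=1043 z=[12.  18.6 26.2]
```

Run:
```python
from plan import *
from meas import *
C=np.load("topC.npy")
print(rect(sel(C,.3,.75,-.27,-.14,.008,.2)) if len(sel(C,.3,.75,-.27,-.14,.008,.2))>3 else "clear")
plan([(540,-205,100,-18,4,0),(540,-205,2,-18,3,0)])
```

```text
c=(538.8,-205.0) size=(422.6,129.1) ang=0.1 n=783 z=[16.7 33.4 47.4]
now [537.2 -30.8 119.2  -9.4] t 9.2 F [ 0.4 -0.1 -0.1] w 1.0 tilt [-0.0174 -0.0064]
[[-43, 8, 5, 2.1], [-42, 9, 5, 2.2], [-43, 11, 4, 2.1], [-41, 13, 5, 2.2]]
  -> [ 540.3 -204.8  100.2  -18. ]
[[0, 0, 33, 0], [0, 0, 32, 0], [0, 0, 33, 0]]
  -> [ 540.3 -204.8    2.2  -18. ]
```

>>> step_arm(steps=[[-43,8,5,2.1],[-42,9,5,2.2],[-43,11,4,2.1],[-36,12,5,2.2],[0,0,28,0],[0,0,30,0],[0,0,20,0],[0,0,8,0]])

```text
time: 10.0
tool_pos: [0.5322, -0.202, -0.0009]
tool_rot: [-0.021, 0.81, 0.585, -0.009]
contact_force: [-0.3, 0.2, 0.3]
gripper_width: 1.004
```

>>> step_arm(steps=[[0,0,4,0],[0,0,4,0],[0,0,3,0]])

```text
time: 10.3
tool_pos: [0.5305, -0.2009, -0.0111]
tool_rot: [-0.023, 0.81, 0.586, -0.011]
contact_force: [-17.8, 6.5, 34.1]
gripper_width: 1.0
```

>>> step_arm(steps=[[0,0,2,0],[0,0,2,0]])

```text
time: 10.5
tool_pos: [0.5324, -0.2016, -0.011]
tool_rot: [-0.021, 0.81, 0.586, -0.01]
contact_force: [-4.5, 1.7, 8.6]
gripper_width: 0.999
```

>>> step_arm(steps=[[2,-3,2,0],[2,-3,2,0],[2,-3,2,0]])

```text
time: 10.8
tool_pos: [0.5311, -0.1966, -0.0117]
tool_rot: [-0.014, 0.81, 0.586, -0.008]
contact_force: [1.9, -3.5, 5.4]
gripper_width: 0.998
```

```bash
cat >> plan.py <<'E'
def tilt():
    w,x,y,z=state()["tool_rot"];j=state()["joint_pos"];print("tilt zx zy",np.round([2*(x*z+w*y),2*(y*z-w*x)],4),"j",j.round(4),"sum",round(j[1]+j[2]+j[3],4))
E
python3 -c "
from plan import *
tilt();print(state()['contact_force'],state()['tool_pos'],state()['joint_vel'].round(3))"
```

```text
tilt zx zy [-0.0283  0.013 ] j [-0.4852  0.2112  1.8821 -0.0019  1.0795 -0.1661] sum 2.0913
[ 1.94692139 -3.50028106  5.38391372] [ 0.53105296 -0.19664376 -0.01171747] [ 0.024 -0.048  0.061 -0.006 -0.072  0.03 ]
```

Dragging the fingertips lightly on bare bench takes out the accumulated tilt, so I continue.

>>> step_arm(steps=[[2,-3.5,2,0],[2,-3.5,2,0],[2,-3.5,2,0],[1,-3.5,2,0],[0,-3.5,2,0],[0,-3,2,0]])

```text
time: 11.4
tool_pos: [0.5271, -0.1899, -0.0129]
tool_rot: [0.003, 0.81, 0.586, 0.001]
contact_force: [4.6, -1.8, 9.7]
gripper_width: 0.999
```

```bash
python3 -c "
from plan import *
tilt()
plan([(530,-200,90,-22,3,0),(607,-323,140,-28,4,1)])"
```

```text
tilt zx zy [ 0.0051 -0.0041] j [-4.7800e-01  1.7880e-01  1.9222e+00 -1.5000e-03  1.0342e+00 -1.5850e-01] sum 2.0995
now [ 527.1 -189.9  -12.9  -18.3] t 11.4 F [ 4.6 -1.8  9.7] w 0.999 tilt [0.0031 0.0008]
[[-3, 2, -34, 1.2], [-3, 2, -35, 1.3], [-3, 2, -34, 1.2]]
  -> [ 529.7 -200.4   90.1  -22. ]
[[-18, 30, -12, 1.5], [-20, 31, -13, 1.5], [-20, 30, -12, 1.5], [-22, 30, -13, 1.5]]
  -> [ 607.1 -322.9  140.1  -28. ]
```

>>> step_arm(steps=[[-3,2,-34,1.2],[-3,2,-35,1.3],[-3,2,-34,1.2],[-18,30,-12,1.5],[-20,30,-12,1.5],[-20,30,-12,1.5],[-16,24,-8,1.5],[0,0,0,0]])

```text
time: 12.2
tool_pos: [0.5987, -0.3097, 0.1298]
tool_rot: [-0.007, 0.858, 0.514, -0.002]
contact_force: [0.0, 1.1, 1.1]
gripper_width: 1.004
```

```bash
python3 -c "
from plan import *
tilt()
plan([(607,-323,100,-28,3,0),(607,-323,48,-28,5,0)])
from meas import *
for c in('top',):
    im,D=grab_frame(c);C=cloud(c,D);P=sel(C,.48,.59,-.075,.06,.04,.07);print(rect(P));print(rect(P[P[:,1]>-.069]))
"
```

```text
tilt zx zy [-0.0098  0.0098] j [-0.5888  0.2504  1.5673  0.0028  1.3376 -0.0992] sum 1.8204
now [ 598.7 -309.7  129.8  -28.1] t 12.2 F [0.  1.1 1.1] w 1.004 tilt [-0.0067 -0.0017]
[[-2.6, 4.5, 9.9, 0], [-2.6, 4.6, 10, -0.1], [-2.6, 4.5, 9.9, 0]]
  -> [ 607. -323.  100.  -28.]
[[0, 0, 10.4, 0], [0, 0, 10.4, 0], [0, 0, 10.4, 0], [0, 0, 10.4, 0], [0, 0, 10.4, 0]]
  -> [ 607. -323.   48.  -28.]
c=(531.1,-31.4) size=(80.1,60.1) ang=80.6 n=843 z=[54.2 57.6 60.8]
c=(531.1,-31.4) size=(80.1,60.1) ang=80.6 n=822 z=[54.2 57.6 60.8]
```

The module sits flat in the tray: top at z=57.6, square, 0.6 mm off centre. Next I pick up the capacitor.

>>> step_arm(steps=[[-3,5,10,0],[-3,5,9,0],[-2,3,6,0],[0,0,0,0]])

```text
time: 12.65
tool_pos: [0.6019, -0.3164, 0.0959]
tool_rot: [-0.013, 0.856, 0.516, -0.004]
contact_force: [0.1, 0.2, -0.1]
gripper_width: 1.001
```

```bash
python3 -c "
from plan import *
tilt()
plan([(607,-323,42,-28,4,0)])
"
```

```text
tilt zx zy [-0.02    0.0186] j [-0.595   0.3046  1.5623  0.0043  1.3016 -0.1101] sum 1.8713
now [ 601.9 -316.4   95.9  -27.8] t 12.65 F [ 0.1  0.2 -0.1] w 1.001 tilt [-0.0131 -0.0038]
[[-1, 2, 13, 0], [-1, 2, 14, 0.1], [-1, 2, 13, 0], [0, 2, 14, 0.1]]
  -> [ 607.6 -322.8   41.9  -28. ]
```

>>> step_arm(steps=[[-1.5,3.5,17,0],[-1.5,3,17,0.1],[-1,3,13,0.1]])

```text
time: 12.95
tool_pos: [0.6083, -0.3234, 0.0464]
tool_rot: [-0.012, 0.857, 0.515, -0.003]
contact_force: [-0.7, 0.2, -0.6]
gripper_width: 0.997
```

```bash
python3 -c "
from plan import *
tilt()
plan([(607,-323,42,-28,1,0)])
"
```

```text
tilt zx zy [-0.0181  0.0175] j [-0.5982  0.3771  1.5615  0.0045  1.2279 -0.111 ] sum 1.9431
now [ 608.3 -323.4   46.4  -28. ] t 12.95 F [-0.7  0.2 -0.6] w 0.997 tilt [-0.0122 -0.0033]
[[-0.3, -1.3, 4.4, 0]]
  -> [ 607. -323.   42.  -28.]
```

>>> step_arm(steps=[[-0.3,0.5,1,0],[0,0.5,0,0],[0,0.5,0,0],[0,0,0,0],[0,0,0,0]], claw=0)

```text
time: 13.45
tool_pos: [0.6085, -0.3238, 0.0419]
tool_rot: [-0.014, 0.857, 0.515, -0.004]
contact_force: [0.5, -0.1, -1.7]
gripper_width: 0.686
```

```bash
python3 -c "
from plan import *
tilt()
plan([(607,-323,120,-28,2,0),(544.2,44,125,-9.4,8,1),(544.2,44,125,-9.4,10,1)])
"
```

```text
tilt zx zy [-0.0218  0.0201] j [-0.5986  0.386   1.5586  0.0046  1.2264 -0.1112] sum 1.9492
now [ 608.5 -323.8   41.9  -28. ] t 13.45 F [ 0.5 -0.1 -1.7] w 0.686 tilt [-0.0142 -0.0042]
[[0, -1, -39, 0], [0, -1, -39, 0]]
  -> [ 606.8 -322.9  119.9  -28. ]
[[48, -19, -1, -2.3], [45, -21, 0, -2.4], [44, -22, -1, -2.3], [42, -23, -1, -2.3], [40, -24, 0, -2.3], [38, -26, -1, -2.4], [36, -26, 0, -2.3], [34, -27, -1, -2.3]]
  -> [543.8  44.  124.9  -9.4]
[[0, 0, 0, 0], [0, 0.1, 0, 0], [0, 0, 0, 0], [0, 0.1, 0, 0], [0, 0, -0.1, 0], [0, 0, 0, 0], [0, 0.1, 0, 0], [0, 0, 0, 0]]
[[0, 0.1, 0, 0], [0, 0, 0, 0]]
  -> [544.2  44.  125.   -9.4]
```

>>> step_arm(steps=[[0,0,-45,0],[0,0,-45,0],[48,-19,-3,-2.3],[45,-21,-3,-2.4],[44,-22,-3,-2.3],[42,-23,-3,-2.3],[40,-24,-3,-2.3]])

```text
time: 14.15
tool_pos: [0.5975, -0.083, 0.156]
tool_rot: [-0.014, 0.802, 0.598, -0.002]
contact_force: [1.1, 0.3, -0.5]
gripper_width: 0.687
```

```bash
python3 -c "
from plan import *
tilt()
plan([(544.2,44,125,-9.4,4,0)])
"
```

```text
tilt zx zy [-0.0196  0.0208] j [-0.2683  0.0732  1.72    0.0152  1.3729  0.0178] sum 1.8083
now [597.5 -83.  156.  -16.6] t 14.15 F [ 1.1  0.3 -0.5] w 0.687 tilt [-0.0142 -0.0016]
[[27, -22, 8, -1.8], [27, -21, 8, -1.8], [28, -20, 7, -1.8], [28, -19, 8, -1.8]]
  -> [544.2  43.5 125.   -9.4]
```

>>> step_arm(steps=[[30,-22,8,-1.8],[30,-21,8,-1.8],[28,-20,7,-1.8],[14,-9,5,-1]])

```text
time: 14.55
tool_pos: [0.5501, 0.0424, 0.1333]
tool_rot: [-0.013, 0.764, 0.645, 0.001]
contact_force: [-0.1, 0.7, -2.5]
gripper_width: 0.685
```

```bash
python3 -c "
from plan import *
from meas import *
tilt()
plan([(544,41.5,72,-9.4,3,0)])
for c in('scene','top'):
    im,D=grab_frame(c);C=cloud(c,D);print(c,rect(sel(C,.42,.65,-.14,.14,.010,.03)))
    P=sel(C,.48,.64,-.02,.11,.085,.175);print('can?',rect(P))
    if c=='scene':cv2.imwrite('pics/s3.png',cv2.resize(im[90:290,220:460,::-1],None,fx=3,fy=3))
plan([(544,41.5,72,-9.4,3,0)])
tilt()
"
```

```text
tilt zx zy [-0.0143  0.021 ] j [-0.0683 -0.0317  1.8664  0.0207  1.3226  0.0941] sum 1.8554
now [550.1  42.4 133.3  -9.6] t 14.55 F [-0.1  0.7 -2.5] w 0.685 tilt [-0.0126  0.0013]
[[-1, -2, 20, -0.1], [0, -2, 21, 0], [-1, -2, 20, -0.1]]
  -> [543.8  41.4  72.3  -9.4]
scene c=(534.3,-22.2) size=(203.8,98.5) ang=81.5 n=948 z=[12.1 18.3 25.6]
can? c=(553.6,46.5) size=(72.7,56.7) ang=23.8 n=1216 z=[ 99.3 154.7 169.9]
top c=(531.6,-33.8) size=(182.5,98.5) ang=80.7 n=545 z=[14.7 20.3 26.8]
can? c=(516.6,38.5) size=(5.7,24.7) ang=49.4 n=14 z=[117.1 158.4 168.3]
now [550.2  41.8 132.8  -9.6] t 14.65 F [ 0.1 -0.5 -2. ] w 0.688 tilt [-0.0128  0.0008]
[[0, -2, 20, -0.1], [-1, -2, 21, 0], [0, -2, 20, -0.1]]
  -> [544.1  41.8  71.8  -9.4]
tilt zx zy [-0.0152  0.0207] j [-0.0691 -0.0304  1.8661  0.0202  1.3226  0.0936] sum 1.8558
```

View pics/s3.png

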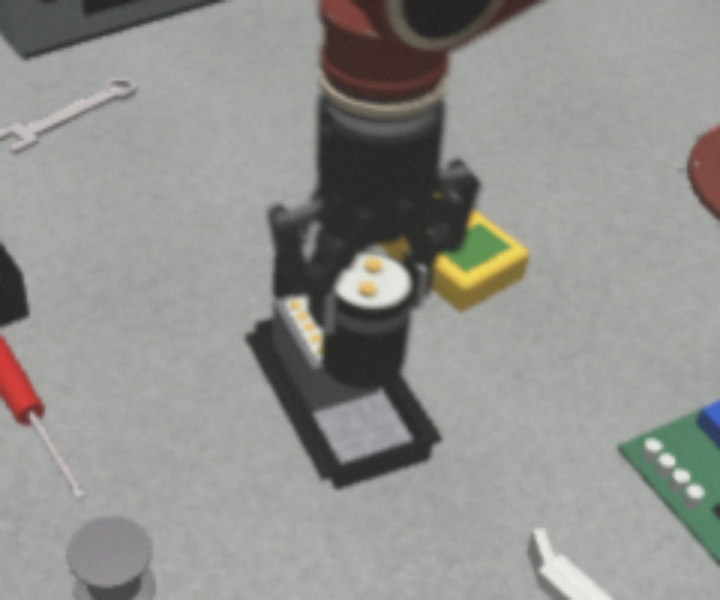

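The can (370,320) hangs upright over the front half of the tray with the module behind it, so I lower it.

>>> step_arm(steps=[[-0.5,-2,20,0],[-0.5,-2,20,0],[-0.5,-2,16,-0.1]])

```text
time: 14.95
tool_pos: [0.5484, 0.0395, 0.0804]
tool_rot: [-0.008, 0.764, 0.645, 0.004]
contact_force: [-1.6, -0.8, -1.3]
gripper_width: 0.69
```

```bash
python3 -c "
from plan import *
tilt()
plan([(544.3,41,49,-9.4,3,0)])
"
```

```text
tilt zx zy [-0.0037  0.0173] j [-0.0722  0.0197  1.9111  0.0181  1.2158  0.0892] sum 1.949
now [548.4  39.5  80.4  -9.6] t 14.95 F [-1.6 -0.8 -1.3] w 0.69 tilt [-0.0078  0.0042]
[[0.3, -1.4, 10.5, -0.1], [0.2, -1.5, 10.5, 0], [0.3, -1.4, 10.4, -0.1]]
  -> [544.3  41.   49.   -9.4]
```

>>> step_arm(steps=[[1,-4,4,-0.1],[0.5,-1.5,2,0]])

```text
time: 15.15
tool_pos: [0.5427, 0.0398, 0.0727]
tool_rot: [-0.008, 0.764, 0.645, 0.003]
contact_force: [-0.4, 1.2, -1.9]
gripper_width: 0.686
```

```bash
python3 -c "
from plan import *
tilt()
plan([(544.3,41,49,-9.4,3,0)])
"
```

```text
tilt zx zy [-0.0065  0.0165] j [-0.0718  0.0186  1.9266  0.0171  1.2041  0.0909] sum 1.9624
now [542.7  39.8  72.7  -9.7] t 15.15 F [-0.4  1.2 -1.9] w 0.686 tilt [-0.0084  0.0028]
[[0.5, 0.5, 7.9, -0.1], [0.5, 0.4, 7.9, -0.1], [0.4, 0.5, 7.9, -0.1]]
  -> [544.3  41.   49.   -9.4]
```

>>> step_arm(steps=[[0.7,0.5,8,-0.1],[0.5,0.2,8,-0.1],[0.3,0,5,0]])

```text
time: 15.45
tool_pos: [0.546, 0.0404, 0.0531]
tool_rot: [-0.006, 0.763, 0.646, 0.005]
contact_force: [-0.2, -0.0, -3.0]
gripper_width: 0.682
```

```bash
python3 -c "
from plan import *
tilt()
plan([(544.3,41,47,-9.4,1,0)])
"
```

```text
tilt zx zy [-0.0013  0.0157] j [-0.0702  0.0505  1.931   0.0169  1.1625  0.0898] sum 1.9985
now [546.   40.4  53.1  -9.5] t 15.45 F [-0.2 -0.  -3. ] w 0.682 tilt [-0.0064  0.0046]
[[0.4, -1.8, 6.1, -0.1]]
  -> [544.3  41.   47.   -9.4]
```

>>> step_arm(steps=[[0.4,-2,4,-0.1],[0,-0.3,1.5,0]])

```text
time: 15.65
tool_pos: [0.5437, 0.0413, 0.0469]
tool_rot: [-0.007, 0.763, 0.646, 0.004]
contact_force: [-3.3, 2.2, 6.7]
gripper_width: 0.689
```

```bash
python3 -c "
from plan import *
tilt()
plan([(544.3,41,47,-9.4,1,0)])
"
```

```text
tilt zx zy [-0.0019  0.0158] j [-0.0687  0.0549  1.9384  0.0171  1.1514  0.0891] sum 2.0104
now [543.7  41.3  46.9  -9.4] t 15.65 F [-3.3  2.2  6.7] w 0.689 tilt [-0.0066  0.0044]
[[-0.2, 0.7, -0.1, 0]]
  -> [544.3  41.   47.   -9.4]
```

>>> step_arm(steps=[[0,0,0,0],[0,0,0,0],[0,0,0,0],[0,0,-10,0],[0,0,-40,0],[0,0,-45,0]], claw=100)

```text
time: 16.25
tool_pos: [0.54, 0.0402, 0.1397]
tool_rot: [-0.011, 0.763, 0.647, 0.0]
contact_force: [0.1, 0.3, -0.3]
gripper_width: 1.003
```

```bash
python3 -c "
from plan import *
tilt()
plan([(519.8,-103,120,-9.4,4,0)])
"
```

```text
tilt zx zy [-0.0136  0.0165] j [-0.0711 -0.0635  1.8857  0.0159  1.3341  0.0894] sum 1.8382
now [540.   40.2 139.7  -9.4] t 16.25 F [ 0.1  0.3 -0.3] w 1.003 tilt [-0.0107  0.0001]
[[-36, 1, 5, 0], [-36, 1, 5, 0], [-36, 1, 5, 0], [-37, 1, 5, 0]]
  -> [ 520.2 -103.5  119.7   -9.4]
```

>>> step_arm(steps=[[-37,1,2,0],[-37,1,4,0],[-37,1,5,0],[-30,0,6,0],[-4,1,5,0]], claw=55)

```text
time: 16.75
tool_pos: [0.5291, -0.1083, 0.1336]
tool_rot: [0.001, 0.761, 0.649, 0.009]
contact_force: [0.8, -0.4, -0.2]
gripper_width: 0.552
```

```bash
python3 -c "
from plan import *
from meas import *
tilt()
plan([(519.8,-103,21,-9.4,4,0)])
for c in('scene','top'):
    im,D=grab_frame(c);C=cloud(c,D);print(c,'tray',rect(sel(C,.42,.65,-.14,.14,.010,.03)))
    P=sel(C,.48,.64,-.02,.11,.070,.09);print('can',rect(P))
    P=sel(C,.48,.59,-.079,.02,.048,.065);print('mod',rect(P))
    P=sel(C,.48,.6,-.16,-.084,.030,.055);print('tongue',rect(P) if len(P)>5 else len(P))
plan([(519.8,-103,21,-9.4,4,0)])
"
```

```text
tilt zx zy [0.0155 0.0104] j [-0.3475 -0.0779  1.9101  0.0157  1.2984 -0.1923] sum 1.8478
now [ 529.1 -108.3  133.6   -9.1] t 16.75 F [ 0.8 -0.4 -0.2] w 0.552 tilt [0.0011 0.0093]
[[1, -3, 28, 0.1], [1, -2, 28, 0], [1, -3, 28, 0.1], [1, -2, 29, 0.1]]
  -> [ 519.9 -102.7   20.6   -9.4]
scene tray c=(535.6,-19.5) size=(198.0,96.6) ang=81.3 n=950 z=[12.4 18.9 26.8]
can c=(545.3,41.5) size=(59.6,54.2) ang=56.5 n=491 z=[73.1 79.6 83.6]
mod c=(531.3,-30.5) size=(82.6,61.3) ang=81.3 n=583 z=[53.5 56.7 58.9]
tongue c=(520.1,-104.4) size=(41.5,12.2) ang=80.3 n=82 z=[35.  48.  51.2]
top tray c=(536.5,-3.1) size=(164.2,98.2) ang=80.6 n=669 z=[14.9 19.9 26.5]
can c=(544.0,40.2) size=(58.7,58.6) ang=29.3 n=518 z=[77.  80.5 84.9]
mod c=(531.9,-27.5) size=(88.1,60.4) ang=80.6 n=489 z=[53.8 57.4 61. ]
tongue 1
now [ 529.  -106.2  132.6   -9.1] t 16.85 F [-0.2  0.7 -0.7] w 0.553 tilt [-0.0001  0.0092]
[[0, -2, 28, 0.1], [1, -3, 28, 0.1], [0, -2, 28, 0.1], [1, -3, 28, 0]]
  -> [ 519.4 -102.6   20.6   -9.4]
```

Both parts stand flat: module top at 57 mm, can top at 80 mm, both within the tray walls. Next is the tongue.

>>> step_arm(steps=[[1,-5,20,0.1],[1,-4,30,0.1],[0,-2,28,0],[0,-1,14,0.1]])

```text
time: 17.25
tool_pos: [0.5237, -0.098, 0.0442]
tool_rot: [0.004, 0.761, 0.649, 0.013]
contact_force: [0.1, -0.2, -0.4]
gripper_width: 0.551
```

```bash
python3 -c "
from plan import *
tilt()
plan([(519.8,-103,21,-9.4,1,0)])
"
```

```text
tilt zx zy [0.0247 0.0107] j [-0.3343  0.0152  1.9847  0.0202  1.1219 -0.1837] sum 2.0201
now [523.7 -98.   44.2  -9.1] t 17.25 F [ 0.1 -0.2 -0.4] w 0.551 tilt [0.004  0.0129]
[[-6, -3, 23, 0.3]]
  -> [ 519.8 -103.4   21.2   -9.4]
```

>>> step_arm(steps=[[-3,-2,11,0.2],[-2,-1,7,0.1],[0,-1,2,0]])

```text
time: 17.55
tool_pos: [0.5194, -0.1002, 0.0226]
tool_rot: [0.003, 0.762, 0.648, 0.013]
contact_force: [-0.0, -0.3, 0.9]
gripper_width: 0.549
```

```bash
python3 -c "
from plan import *
tilt()
plan([(519.8,-103,21,-9.4,1,0)])
"
```

```text
tilt zx zy [0.0236 0.0116] j [-0.3414  0.0417  2.      0.0214  1.0817 -0.1893] sum 2.0631
now [ 519.4 -100.2   22.6   -9.3] t 17.55 F [-0.  -0.3  0.9] w 0.549 tilt [0.0032 0.0127]
[[-2.7, 0.8, 1.6, 0.1]]
  -> [ 519.8 -103.    21.    -9.4]
```

>>> step_arm(steps=[[-2,0.5,0,0],[0,0,0,0],[0,0,0,0],[0,0,0,0],[0,0,0,0]], claw=0)

```text
time: 18.05
tool_pos: [0.5207, -0.1028, 0.0249]
tool_rot: [0.004, 0.762, 0.647, 0.013]
contact_force: [0.3, 0.6, -1.2]
gripper_width: 0.129
```

```bash
python3 -c "
from plan import *
from meas import *
tilt()
for c in('scene','top'):
    im,D=grab_frame(c);C=cloud(c,D);print(c,'tray',rect(sel(C,.42,.65,-.088,.14,.010,.03)))
a=np.radians(6.9);u=np.array([-np.sin(a),np.cos(a)])
H=np.array([556,310.]) # axis point
for s in (-140,-106,-60,0): print(s,(H+u*(s-4)).round(1))
plan([])
"
```

```text
tilt zx zy [0.0254 0.0113] j [-0.3454  0.0408  1.9965  0.0218  1.0843 -0.1932] sum 2.0591
scene tray c=(536.9,-1.4) size=(163.0,97.3) ang=80.7 n=928 z=[12.6 19.6 27. ]
top tray c=(536.1,-2.1) size=(162.3,98.5) ang=80.6 n=682 z=[15.1 20.4 26.7]
-140 [573.3 167. ]
-106 [569.2 200.8]
-60 [563.7 246.5]
0 [556.5 306. ]
now [ 520.7 -102.8   24.9   -9.3] t 18.15 F [ 0.1 -0.  -2. ] w 0.127 tilt [0.0039 0.0133]
```

```bash
python3 -c "
from plan import *
plan([(591.4,17.6,24.9,6.9,8,0)])
"
```

```text
now [ 520.7 -102.8   24.9   -9.3] t 18.15 F [ 0.1 -0.  -2. ] w 0.127 tilt [0.0039 0.0133]
[[16, 6, 0, -2], [16, 7, 0, -2], [16, 8, 0, -2.1], [16, 8, 0, -2], [15, 8, 0, -2], [15, 9, 0, -2], [14, 10, 0, -2.1], [15, 10, 0, -2]]
  -> [591.6  18.   24.9   6.9]
```

>>> step_arm(steps=[[10,4,0,-1.5],[15,6,0,-2],[15,7,0,-2],[15,8,0,-2]])

```text
time: 18.55
tool_pos: [0.553, -0.0498, 0.0261]
tool_rot: [0.006, 0.715, 0.699, 0.012]
contact_force: [0.0, -2.2, -2.3]
gripper_width: 0.129
```

```bash
python3 -c "
from plan import *
tilt()
plan([(591.4,17.6,24.9,6.9,5,0)])
"
```

```text
tilt zx zy [0.0254 0.0082] j [-0.2309  0.0931  1.9387  0.0156  1.0869 -0.2142] sum 2.0474
now [553.  -49.8  26.1  -1.4] t 18.55 F [ 0.  -2.2 -2.3] w 0.129 tilt [0.006 0.012]
[[14, 7, 0, -1.7], [13, 8, 0, -1.6], [13, 8, 1, -1.7], [13, 9, 0, -1.6], [13, 9, 0, -1.7]]
  -> [591.7  17.6  25.1   6.9]
```

>>> step_arm(steps=[[14,7,0.5,-1.6],[13,8,0.5,-1.6],[13,8,0.5,-1.6],[11,8,0.5,-1.5],[6,5,0.5,-0.8],[0,0,0,0]])

```text
time: 19.15
tool_pos: [0.592, 0.0165, 0.0257]
tool_rot: [0.007, 0.664, 0.748, 0.011]
contact_force: [-0.4, -3.4, 0.8]
gripper_width: 0.127
```

```bash
python3 -c "
from plan import *
from meas import *
tilt()
plan([(591.4,17.6,24.9,6.9,2,0)])
for c in('scene','top'):
    im,D=grab_frame(c);C=cloud(c,D)
    P=sel(C,.48,.72,-.02,.25,.008,.03);a=np.radians(6.9);u=np.array([-np.sin(a),np.cos(a)]);v=np.array([u[1],-u[0]])
    d=P[:,:2]*1000-[556.5,306];s=d@u;t=d@v;k=(s<-106)&(s>-268)&(abs(t)<75);print(c,'tray',rect(P[k]),'s,t range',s[k].min(),s[k].max(),t[k].min(),t[k].max())
    Q=sel(C,.4,.72,.2,.4,.027,.04);d=Q[:,:2]*1000-[556.5,306];s=d@u;t=d@v
    for b in(-60,-30,0,30,50):
        k=(abs(s-b)<8)&(abs(t)<80);tt=t[k];print('  rail s',b,'t', tt[tt<0].min().round(1),tt[tt<0].max().round(1),tt[tt>0].min().round(1),tt[tt>0].max().round(1))
    if c=='scene':cv2.imwrite('pics/s4.png',cv2.resize(im[130:400,240:600,::-1],None,fx=2.2,fy=2.2))
"
```

```text
tilt zx zy [0.0261 0.0073] j [-0.1025  0.1734  1.8503  0.0112  1.0927 -0.2267] sum 2.0349
now [592.   16.5  25.7   6.8] t 19.15 F [-0.4 -3.4  0.8] w 0.127 tilt [0.0073 0.0114]
[[0.6, -0.2, 0.4, 0], [0.6, -0.2, 0.4, -0.1]]
  -> [591.4  17.6  24.9   6.9]
scene tray c=(579.4,120.5) size=(148.8,161.0) ang=6.8 n=1252 z=[12.3 20.6 27.2] s,t range -267.3689165001421 -106.3142054044122 -73.9129241846463 74.9351369480714
  rail s -60 t -63.8 -41.1 41.6 64.2
  rail s -30 t -64.0 -41.0 41.6 64.9
  rail s 0 t -65.3 -40.6 41.9 65.6
  rail s 30 t -64.3 -40.6 41.6 65.7
  rail s 50 t -64.9 -39.9 41.4 64.8
top tray c=(577.9,120.6) size=(147.0,160.8) ang=7.1 n=481 z=[11.  20.5 27.1] s,t range -267.2097538096263 -106.00951385599497 -74.90273664941797 72.1496743113118
  rail s -60 t -64.7 -42.4 39.7 62.5
  rail s -30 t -64.8 -42.4 39.8 62.0
  rail s 0 t -64.8 -42.7 40.6 62.0
  rail s 30 t -65.0 -42.5 39.8 63.1
  rail s 50 t -65.0 -42.7 40.6 63.2
```

View pics/s4.png

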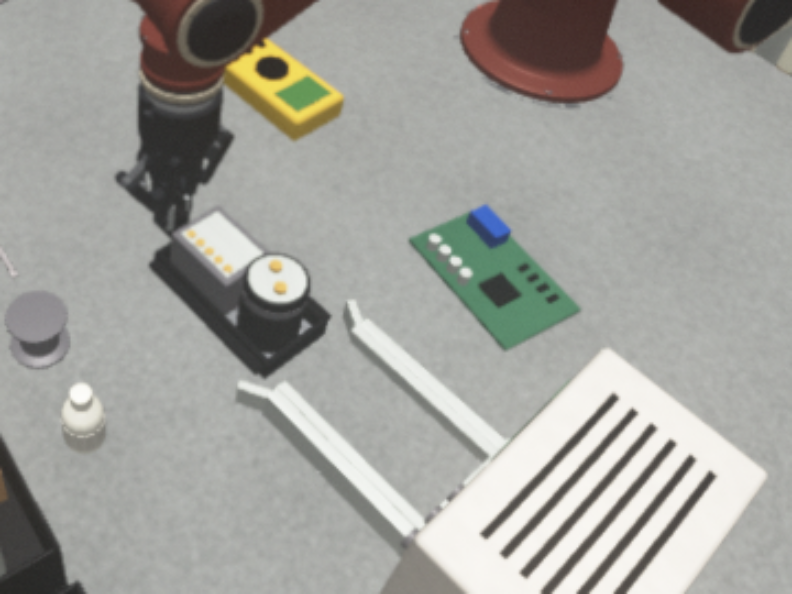

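The loaded tray sits just outside the mouth at (240,300) in the crop, lined up, with the guides at (255,388) and (355,315) on either side. I check its lateral offset against the rails more closely.

```bash
cat > lat.py <<'E'
from plan import *
from meas import *
def lat(z1=.03):
    a=np.radians(6.9);u=np.array([-np.sin(a),np.cos(a)]);v=np.array([u[1],-u[0]])
    p,_=pose();tc=p[:2]-[556.5,306];st=tc@u;print("tcp s,t",st.round(1),(tc@v).round(1))
    for c in('scene','top'):
        im,D=grab_frame(c);C=cloud(c,D)
        P=sel(C,.4,.75,-.15,.42,.009,z1);d=P[:,:2]*1000-[556.5,306];s=d@u;t=d@v
        for b in(30,60,100,140,170):
            k=(abs(s-st-b)<8)&(abs(t)<53)
            if k.sum()>8:print(c,'s',round(st+b),'t',t[k].min().round(1),t[k].max().round(1),'mid',round((t[k].min()+t[k].max())/2,1))
        k=(abs(t)<20)&(s>st+140)&(s<st+195)&(P[:,2]>.016);print('  front s',np.percentile(s[k],[2,98]).round(1) if k.sum()>5 else k.sum())
    tilt();plan([])
E
python3 -c "
from lat import *
lat()"
```

```text
tcp s,t -291.9 -0.4
scene s -262 t 21.2 47.6 mid 34.4
scene s -232 t 25.7 47.9 mid 36.8
scene s -192 t 27.8 50.0 mid 38.9
scene s -152 t 27.1 49.6 mid 38.4
scene s -122 t -48.8 50.5 mid 0.8
  front s [-124.4 -109. ]
top s -262 t -49.9 -19.2 mid -34.6
top s -232 t -50.5 -32.0 mid -41.3
top s -152 t -46.1 46.0 mid -0.0
top s -122 t -49.4 46.0 mid -1.7
  front s 4
tilt zx zy [0.0252 0.009 ] j [-0.1044  0.1722  1.8526  0.013   1.0927 -0.2261] sum 2.0378
now [590.8  16.   25.2   6.6] t 19.35 F [-1.1  2.7 -1.6] w 0.13 tilt [0.0064 0.0117]
```

>>> step_arm(steps=[[10,0.5,0.2,-0.2],[14,0.4,0.2,-0.1],[14,0.4,0.2,0],[8,0.3,0.2,0]])

```text
time: 19.75
tool_pos: [0.5883, 0.0614, 0.0262]
tool_rot: [0.009, 0.664, 0.747, 0.012]
contact_force: [0.5, -3.6, -0.6]
gripper_width: 0.13
```

```bash
python3 -c "
from lat import *
lat(.024)"
```

```text
tcp s,t -246.7 2.2
scene s -217 t 22.4 50.3 mid 36.3
scene s -187 t 30.5 51.9 mid 41.2
scene s -147 t 30.3 52.6 mid 41.5
scene s -107 t 29.5 51.7 mid 40.6
scene s -77 t -51.6 36.9 mid -7.3
  front s [-76.4 -63.8]
top s -217 t -47.1 -21.8 mid -34.4
top s -187 t -47.7 -29.2 mid -38.4
top s -147 t -46.9 -28.8 mid -37.9
top s -107 t 33.9 48.7 mid 41.3
top s -77 t -46.8 51.8 mid 2.5
  front s 2
tilt zx zy [0.0286 0.0077] j [-0.0243  0.1691  1.855   0.0095  1.089  -0.1464] sum 2.0336
now [587.8  62.3  25.8   6.7] t 19.85 F [-0.3  2.7 -1.7] w 0.124 tilt [0.0081 0.0124]
```

>>> step_arm(steps=[[8,-1.5,0.2,-0.1],[12,-1,0.2,-0.1],[12,-0.3,0.2,0],[8,-0.2,0.2,0]])

```text
time: 20.25
tool_pos: [0.5806, 0.1032, 0.0258]
tool_rot: [0.01, 0.663, 0.748, 0.012]
contact_force: [0.7, -3.4, 0.3]
gripper_width: 0.129
```

```bash
python3 -c "
from lat import *
lat(.024)"
```

```text
tcp s,t -204.3 -0.5
scene s -174 t 20.4 49.0 mid 34.7
scene s -144 t 26.7 48.6 mid 37.6
scene s -104 t 27.3 48.9 mid 38.1
scene s -64 t 25.3 29.1 mid 27.2
scene s -34 t -46.9 35.9 mid -5.5
  front s [-37.4 -21.5]
top s -174 t -49.2 -28.2 mid -38.7
top s -144 t -50.8 -32.0 mid -41.4
top s -104 t -50.4 -31.8 mid -41.1
top s -34 t -38.7 41.4 mid 1.4
  front s 0
tilt zx zy [0.0301 0.0081] j [ 0.0484  0.1649  1.8604  0.0075  1.086  -0.0758] sum 2.0327
now [580.1 104.2  25.5   6.9] t 20.35 F [-0.1  1.  -0.2] w 0.13 tilt [0.0086 0.013 ]
```

>>> step_arm(steps=[[10,0,0.2,0],[13,0,0.2,0],[13,-0.1,0.2,0],[10,-0.1,0.2,0]])

```text
time: 20.75
tool_pos: [0.575, 0.1507, 0.0255]
tool_rot: [0.01, 0.663, 0.748, 0.012]
contact_force: [1.2, -4.9, 2.1]
gripper_width: 0.129
```

```bash
python3 -c "
from lat import *
lat(.024)"
```

```text
tcp s,t -156.4 -0.3
scene s -126 t 19.0 50.0 mid 34.5
scene s -96 t 26.5 49.4 mid 38.0
scene s -56 t 26.7 32.8 mid 29.8
scene s -16 t 27.5 29.8 mid 28.6
scene s 14 t -46.9 35.9 mid -5.5
  front s [11.1 26.4]
top s -96 t -50.5 -32.0 mid -41.2
  front s 0
tilt zx zy [0.0305 0.0081] j [0.1316 0.1753 1.849  0.0046 1.086  0.0093] sum 2.0288
now [574.5 152.   25.3   6.9] t 20.85 F [-0.7  2.1  0.1] w 0.129 tilt [0.0087 0.0132]
```

>>> step_arm(steps=[[10,0,0.2,0],[12,0,0.2,0],[10,0,0.2,0],[6,0,0.2,0]])

```text
time: 21.25
tool_pos: [0.5706, 0.1892, 0.0252]
tool_rot: [0.011, 0.663, 0.748, 0.012]
contact_force: [1.3, -5.6, 3.4]
gripper_width: 0.125
```

>>> step_arm(steps=[[4,0,0.2,0],[3,0,0.2,0]])

```text
time: 21.45
tool_pos: [0.57, 0.1964, 0.0252]
tool_rot: [0.011, 0.663, 0.749, 0.011]
contact_force: [1.4, -5.4, 3.1]
gripper_width: 0.127
```

```bash
python3 -c "
from lat import *
lat(.024)"
```

```text
tcp s,t -110.4 0.3
scene s -80 t 14.1 35.5 mid 24.8
scene s -50 t 27.0 28.4 mid 27.7
scene s -10 t 27.2 36.0 mid 31.6
scene s 30 t 25.6 36.4 mid 31.0
scene s 60 t -48.1 35.0 mid -6.5
  front s [56.2 70.9]
top s -10 t -40.5 -31.4 mid -35.9
  front s 0
tilt zx zy [0.0322 0.0032] j [ 0.2107  0.1941  1.8275 -0.004   1.0879  0.0909] sum 2.0175
now [570.  196.7  25.2   7. ] t 21.55 F [ 2.  -3.9  2.9] w 0.128 tilt [0.011  0.0119]
```

Not at the stop yet, with about 8 mm left. I creep forward until the force rises.

>>> step_arm(steps=[[4,0,0.1,0],[4,0,0.1,0],[3,0,0.1,0]])

```text
time: 21.85
tool_pos: [0.5695, 0.1979, 0.0252]
tool_rot: [0.017, 0.662, 0.749, 0.004]
contact_force: [0.3, -11.4, 4.0]
gripper_width: 0.125
```

>>> step_arm(steps=[[3,0,0,0],[3,0,0,0]])

```text
time: 22.05
tool_pos: [0.5695, 0.1978, 0.0251]
tool_rot: [0.021, 0.663, 0.749, -0.001]
contact_force: [1.2, -13.6, 5.5]
gripper_width: 0.126
```

```bash
python3 -c "
from lat import *
i1,D1=grab_frame('top');i2,D2=grab_frame('scene')
a=cv2.resize(i1[140:230,100:260],(800,450)[:2]) ; b=i2
cv2.imwrite('pics/c1.png',cv2.resize(i1[145:225,100:250,::-1],None,fx=5,fy=5,interpolation=cv2.INTER_CUBIC))
cv2.imwrite('pics/c2.png',cv2.resize(i2[190:400,320:560,::-1],None,fx=2.8,fy=2.8))
a=np.radians(6.9);u=np.array([-np.sin(a),np.cos(a)]);v=np.array([u[1],-u[0]])
for n,D in(('top',D1),('scene',D2)):
    P=cloud(n,D).reshape(-1,3);d=P[:,:2]*1000-[556.5,306];s=d@u;t=d@v;z=P[:,2]*1000
    k=(abs(abs(t)-53)<9)&(z>28)&(z<40)&(s>-110)&(s<60);print(n,'rails start',np.percentile(s[k],[0.5,2]))
    k=(abs(t)<30)&(z>8)&(z<60)&(s>55)&(s<110);print(' front region:')
    for lo in range(55,100,3):
        q=k&(s>=lo)&(s<lo+3); print('  ',lo,q.sum(),z[q].min().round(0) if q.sum() else '',z[q].max().round(0) if q.sum() else '')
    k=(z>120)&(s>50)&(s<250)&(abs(t)<110);print(' case front s',np.percentile(s[k],[.2,1]))
"
```

```text
top rails start [-40.25076895 -39.11431999]
 front region:
   55 0  
   58 0  
   61 0  
   64 0  
   67 0  
   70 0  
   73 0  
   76 0  
   79 0  
   82 0  
   85 23 46.0 60.0
   88 19 45.0 60.0
   91 0  
   94 0  
   97 0  
 case front s [84.94491053 86.24019246]
scene rails start [-83.63053111 -81.16873752]
 front region:
   55 32 8.0 60.0
   58 34 8.0 59.0
   61 39 8.0 60.0
   64 37 8.0 59.0
   67 26 22.0 27.0
   70 22 23.0 27.0
   73 23 37.0 42.0
   76 11 39.0 43.0
   79 0  
   82 0  
   85 0  
   88 0  
   91 0  
   94 0  
   97 0  
 case front s [85.07628961 88.85722304]
```

View pics/c1.png

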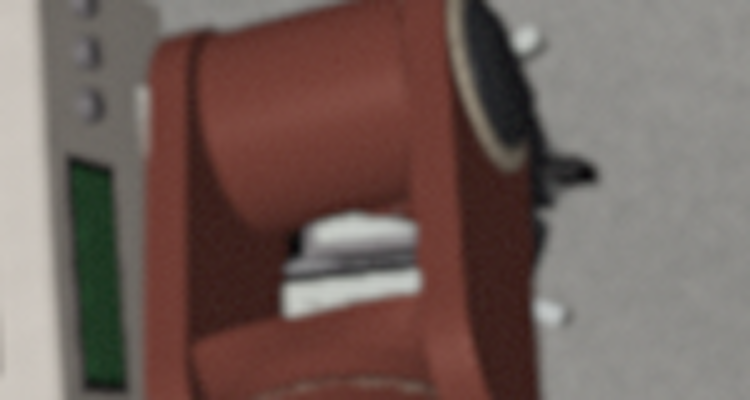

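View pics/c2.png

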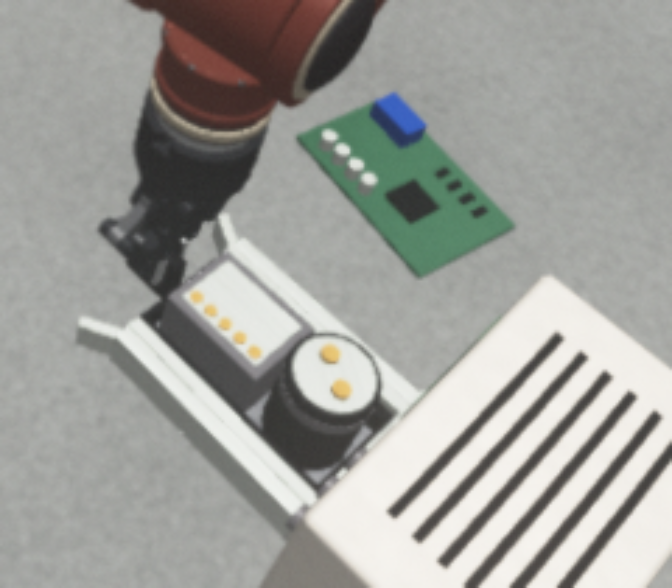

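The scene crop shows the loaded tray in the bay, front rim against the stop at (320,470), with both parts upright. Depth agrees: the tray rim runs up to s≈73 mm and the stop's lip starts there. Rails start at -83, so the station frame sits 5 mm nearer than I assumed and home is where the push stopped. Before letting go I push once more and then relax.

>>> step_arm(steps=[[2,0,0,0],[0,0,0,0]])

```text
time: 22.35
tool_pos: [0.5695, 0.1976, 0.0251]
tool_rot: [0.022, 0.663, 0.748, -0.002]
contact_force: [-0.3, 2.3, 2.1]
gripper_width: 0.131
```

>>> step_arm(steps=[[0,0,0,0],[0,0,0,0],[0,0,0,0]], claw=45)

```text
time: 22.65
tool_pos: [0.5679, 0.1986, 0.0234]
tool_rot: [0.02, 0.663, 0.748, -0.002]
contact_force: [-0.6, -0.3, 0.1]
gripper_width: 0.449
```

```bash
python3 -c "
from plan import *
tilt();plan([])"
```

```text
tilt zx zy [ 0.0276 -0.0295] j [ 0.2292  0.2032  1.8205 -0.0393  1.098   0.1269] sum 1.9843
now [567.9 198.6  23.4   6.9] t 22.65 F [-0.6 -0.3  0.1] w 0.449 tilt [ 0.0201 -0.0019]
```

Released. I lift straight up, then back away to clear the view.

>>> step_arm(steps=[[-1,1,-15,0],[-1,1,-40,0],[-1,1,-45,0],[-1,1,-40,0],[-35,0,0,0],[-45,0,0,3],[-45,0,0,3],[-45,0,0,3]])

```text
time: 23.45
tool_pos: [0.5828, 0.0321, 0.1828]
tool_rot: [0.022, 0.717, 0.696, 0.003]
contact_force: [0.4, -1.5, 0.2]
gripper_width: 0.449
```

>>> step_arm(steps=[[-45,0,0,3],[-45,0,0,3],[-40,0,0,3],[-20,0,0,1],[0,0,0,0]])

```text
time: 23.95
tool_pos: [0.5684, -0.1273, 0.1946]
tool_rot: [0.026, 0.779, 0.626, 0.008]
contact_force: [0.2, 0.5, -0.7]
gripper_width: 0.453
```

```bash
python3 -c "
from plan import *
from meas import *
plan([])
i1,D1=grab_frame('top');i2,D2=grab_frame('scene')
cv2.imwrite('pics/f.png',np.vstack([cv2.resize(i1[120:240,40:360,::-1],(800,300),interpolation=cv2.INTER_CUBIC),cv2.resize(i2[190:340,230:630,::-1],(800,300))]))
a=np.radians(6.9);u=np.array([-np.sin(a),np.cos(a)]);v=np.array([u[1],-u[0]])
for n,D in(('top',D1),('scene',D2)):
    P=cloud(n,D).reshape(-1,3);d=P[:,:2]*1000-[556.5,306];s=d@u;t=d@v;z=P[:,2]*1000
    def r(nm,k):
        q=np.c_[s[k],t[k]].astype(np.float32);print(n,nm,np.round(np.percentile(s[k],[1,99]),1),np.round(np.percentile(t[k],[1,99]),1),'z',np.round(np.percentile(z[k],[5,50,95]),1),k.sum()) if k.sum()>5 else print(n,nm,k.sum())
    r('can top',(z>68)&(z<92)&(abs(t)<45)&(s>-20)&(s<75))
    r('mod top',(z>46)&(z<66)&(abs(t)<38)&(s>-85)&(s<8))
    r('tongue',(z>38)&(z<56)&(abs(t)<20)&(s>-150)&(s<-82))
    r('rim front',(z>16)&(z<31)&(abs(t)<15)&(s>55)&(s<90))
    r('stop',(z>33)&(z<46)&(abs(t)<25)&(s>68)&(s<95))
    r('rails',(abs(abs(t)-53)<9)&(z>29)&(z<40)&(s>-110)&(s<60))
"
```

```text
now [ 568.4 -127.3  194.6  -12.4] t 23.95 F [ 0.2  0.5 -0.7] w 0.453 tilt [0.0259 0.0075]
top can top [ 6.4 64. ] [-29.2  26.8] z [72.4 80.4 84.6] 508
top mod top [-76.1   4.7] [-31.4  26.2] z [53.2 57.5 60.8] 826
top tongue [-131.6  -88.8] [-6.8  5. ] z [41.6 49.1 52.2] 101
top rim front 0
top stop [73.3 91.7] [-24.7  24.6] z [36.2 40.5 44.4] 107
top rails [-84.2  58.5] [-61.8  61.6] z [30.9 34.2 37.2] 836
scene can top [ 9.3 65.2] [-27.1  30.3] z [71.1 80.2 84. ] 944
scene mod top [-74.9   2.9] [-30.   29.5] z [51.1 57.1 59.4] 1317
scene tongue [-131.9  -87.8] [-5.   6.6] z [39.5 48.6 51.3] 176
scene rim front [61.  71.1] [-14.   14.8] z [16.9 24.1 28.3] 37
scene stop [73.8 76.5] [-24.7  24.5] z [38.3 39.8 41.4] 27
scene rails [-82.7  58.8] [-61.5  61.5] z [31.9 33.9 35.9] 1166
```

View pics/f.png

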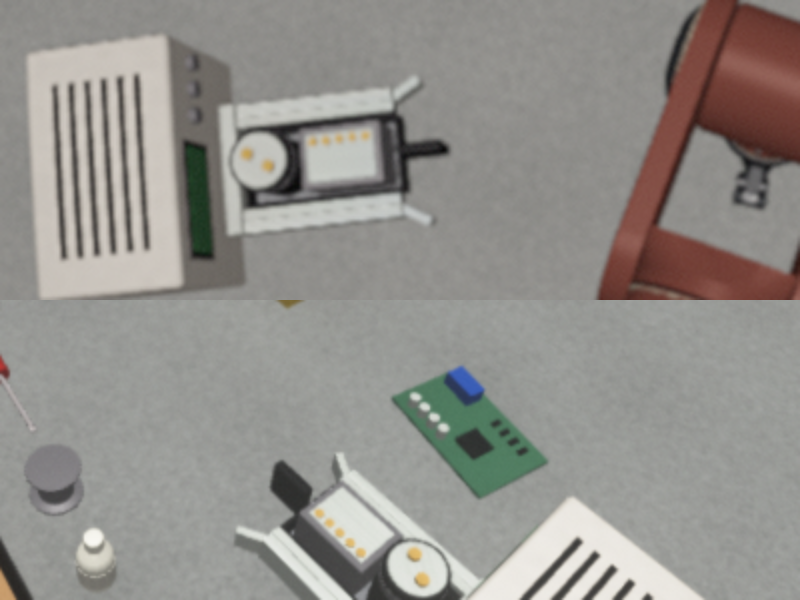

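Both views show the tray home and both parts upright. The tongue puts the tray origin at s≈-5.8 mm, and the station origin from the rails is -5 to -6 mm. The arm is clear, so I hand it in.

```bash
python3 -c "
from plant import *
print(job_done(), state()['time'])"
```

```text
the job is handed in; nothing more can be done
the job is handed in; nothing more can be done
```

The module and the capacitor are packed in the tray, and the tray has been pushed home against the stop and let go. I handed the job in at about 24 s of robot time.

- **Packing:** the module went into the rear half of the tray and the capacitor into the front half, while the tray was still out on the bench. The last depth check had the module top at about 57 mm and the can top at about 80 mm, so both stand flat on the floor.
- **Bay:** I slid the tray by its tongue to the mouth and along the rails. It stopped advancing and the push force rose to about 14 N. Then I opened the fingers, lifted and backed away.
- **Home position:** the last images put the tray origin at -5.8 mm along my working axis, where the rails put the station's at about -5 to -6 mm. That agrees to about 1 mm, which is as fine as the cameras can tell. The stop turned up about 6 mm sooner than my first estimate; the rail ends confirmed that the estimate was off, so the tray was not jammed.
- **Tool tilt:** the tool drifted 1 to 3° off vertical during the moves. Before picking up the capacitor I took it out by pressing and dragging the fingertips on bare bench, up to 34 N. It was still about 2° while I pushed the tray in.
- **Other things:** none of my moves went near them, and those visible in the later images looked undisturbed. I did not measure their positions again.

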